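Sort the test pieces into their trays by kind

ROBOT

A 6-joint arm with a two-finger parallel gripper is mounted at the origin on a cart in front of the work surface, level with it; the furniture and walls round the work are solid. World frame = base frame: x ahead of the robot, y to its left, z up, the work surface at z = 0. Lengths are in m, angles in rad, forces in N, time in s.
With the tool pointing down it reaches from about 0.35 to 0.775 m from the base axis. Payload 5.5 kg.
Tool frame: the origin (TCP) lies on the front face of the gripper's body, between the roots of the fingers; the fingertips stand 73 mm ahead of it and the grasp point (between the pads) lies 54 mm ahead of it (env.finger_overhang is the z of the fingertips in the tool frame, in m); z points along the fingers, y is the line along which they close (so a half turn about z gives the same grasp; the last joint's range is limited). The gripper opens to 85 mm and grips with 20 to 120 N. Pads are 22 mm wide; open, the fingers measure 114 mm over their backs; the gripper's body (76 mm by 85 mm) begins 54 mm behind the grasp point. The pads swing forward as they close: fully open they stand 13 mm farther back than shut.
Start: joints at [-0.14, 0.313, 0.046, 1.304, 0, 1.431], TCP at [0.575, -0, 0.304] pointing down, gripper open.
Joint ranges: [-2.76, 2.76], [-0.86, 1.69], [-1.03, 1.26], [-2.2, 2.34], [-1.47, 1.5], [-3.14, 3.14]. Speed limits (rad/s): [2.57, 2.57, 3.14, 3.14, 3.14, 3.14].

INTERFACE

Orientations are given as a 3x3 rotation matrix whose columns are the frame's x, y, z axes.
In Python, from station import env, cams gives the robot as it stands.
- The arm moves only by the shell command python3 -m pendant 'ROWS' [FORCE]. ROWS is JSON, a list of rows, each a list of 5 numbers: the shift along the tool's x, y, z in units of 30 mm (1.0 is 30 mm), then the turn about the tool's z in units of 5 degrees (1.0 is 5 degrees), then the opening, from 0 (shut) to 1 (fully open). A call has 1 to 8 rows; each row is the pose to reach, as a shift and turn from the pose commanded when the call began, along the tool's axes at that moment; what a row does not reach only later rows make up. A row lasts 1/10 s, in which the tool goes at most 50 mm and 8.59 degrees, less where a joint would pass 70% of its speed; a pose out of reach is approached as far as the arm can. A call with a gripper value outside its range is refused whole. The fingers move at their own pace and stop on an object; FORCE is the grip in N (left out, the last holds). Time passes only in rows, so rows that repeat a pose let the fingers close. It gives the time, the measured TCP pose, the force, the opening and the grip force at its end, in the units of the state.
- env.observe(): the state, without advancing time (a new reading comes with each control period).
- cams.get_image(name): name is "scene" or "side" or "wrist"; returns a dict with "color" (420x560x3 uint8, blue, green, red), "fx", "fy", "cx", "cy" (pixels), "R" (3x3) and "t" (3): a world point X has camera coordinates R X + t. Camera axes: x right, y down, z forward; pixel columns grow to the right and rows downward; lengths in m; the calibration is good to about 2 mm. A picture is of the moment at which its call begins. There is no depth.
- env.finish_job(): hands the job in; it is judged then, once.
The state is a dict: "clock": time; "joint_pos": joint angles; "qvel": joint speeds; "joint_efforts": joint torques, N m; "tcp_pos": TCP position; "eef_rot": TCP orientation; "force": force on the tool from outside, world axes, zero at the start; "torque": the same for the moment, N m; "gripper_width": finger opening in m; "finger_force": force on a finger pad.
Only numpy, scipy, OpenCV 4.12 (cv2) and the standard library are available. Lean on these libraries where they do the work, as an engineer would, in place of code of your own. Each camera call takes 0.05 s, during which the arm holds its last target. There are 200 camera calls.

TASK

Sort the five test pieces standing along the front of the desk (two rings, two rollers, one V block) into the three blue plastic trays: each tray has a fixed sample part on its rear ledge that shows which kind belongs in it. Put only one piece in a compartment, with the rings lying flat, the rollers standing on end and the V block upright with its V open upward, all down on the tray floor and let go. Do not disturb the oil bottle and the loupe behind the trays.

Things in the scene. Friction and masses are not known exactly. Their poses are not given: they have to be found in the camera images.
- large_ring_center (a point): Bright steel ring lying flat, outer diameter 44, 14 high; the point is its centre, half-way up. z is its axis.
- small_ring_center (a point): Brass-coloured ring lying flat, outer diameter 36, 20 high; the point is its centre, half-way up. z is its axis.
- roller_1_center (a point): Solid bright steel roller standing on end, diameter 20, 24 high; the point is its centre, half-way up. z is its axis.
- roller_2_center (a point): A second roller, the same as the first: diameter 20, 24 high; the point is its centre, half-way up.
- vee_block_center (a point): Steel V block with its V open upward, 45 along its own x, 40 along its own y, 32 high, 0.28 to 0.47 kg; the point is its centre, half-way up. To be grasped by two opposite upright sides.
- ring_tray: Fixed blue plastic tray, x axis away from the robot within 5 degrees. Origin: on the desk, under the middle of its dividing wall. Two compartments, centred at x = 0, y = +31.5 and -31.5 mm, each 94 (x) by 60 (y) inside; floor 3, walls 12 above the desk, 3 thick. Local x 47 to 95: ledge 12 high, with the fixed sample part: a steel ring (44 diameter, top 26 above the desk).
- roller_tray: Fixed blue plastic tray, x axis away from the robot within 5 degrees. Origin: on the desk, under the middle of its dividing wall. Two compartments, centred at x = 0, y = +31.5 and -31.5 mm, each 94 (x) by 60 (y) inside; floor 3, walls 12 above the desk, 3 thick. Local x 47 to 95: ledge 12 high, with the fixed sample part: a steel roller (20 diameter, top 36 above the desk).
- block_tray: Fixed blue plastic tray, x axis away from the robot within 5 degrees. Origin: on the desk, under the middle of its dividing wall. Two compartments, centred at x = 0, y = +31.5 and -31.5 mm, each 94 (x) by 60 (y) inside; floor 3, walls 12 above the desk, 3 thick. Local x 47 to 95: ledge 12 high, with the fixed sample part: a V block (45 by 40, top 44 above the desk).
- oil_bottle: Bystander: small amber oil bottle with a black dropper cap, 34 diameter, 102 high, standing loose behind the two left-hand trays. Origin: centre of its underside. (Fixed obstacle, not listed: the trace unit between the left-hand trays and the right-hand one, world x from 0.485 m, y -0.21 to -0.01 m; base 70 high, drive and column above it, from x 0.51 m, up to 304.)
- eye_loupe: Bystander: black eye loupe, 39 diameter, 38 high, standing loose behind the two left-hand trays. Origin: centre of its underside.
There are look-alikes about, which are no part of the job. What is shaped like the part that bears vee_block_center but red is not meant.

How it is judged:
By the outcome, as a careful person would: the job done as asked, in the order asked, and still so for the second after the job is handed in, with the robot touching nothing.
It also fails if it takes over 136 s, if anything falls off the work surface, if the arm or the gripper's body presses on something with over 40 N, if the wrist force passes 120 N, or if a joint passes its speed limit or range.

## Working session

There is one attempt and no reset: what is moved stays moved. The work goes in short steps, Python scripts to look and compute and a shell command to move; the robot and the scene stay as the last step left them, time stands still between calls to the robot, and variables do not carry over. Pictures are saved under pics/ and viewed, at most 14 in all, crops included, and the job is handed in when it is done.

```bash
mkdir -p pics; ls; python3 - <<'E'
from station import env,cams
import cv2
for n in ("scene","side","wrist"):
    d=cams.get_image(n); cv2.imwrite(f"pics/{n}0.png",d["color"]); print(n,d["fx"],d["cx"],d["cy"],d["R"],d["t"])
o=env.observe(); print(o)
E
```

```text
pics
scene 421.95110689209275 277.69183957248526 203.53237064798657 [[ 0.54541654 -0.83811776 -0.00891197]
 [-0.60530572 -0.38651169 -0.69585465]
 [ 0.57976356  0.3849251  -0.71812734]] [-0.36238226  0.33777878  0.84804139]
side 459.5827894437272 265.6304644338544 211.73995124102373 [[ 0.96784559 -0.25153737 -0.00196619]
 [-0.14098037 -0.5359465  -0.83239767]
 [ 0.20832534  0.80590961 -0.55417529]] [-0.57396757  0.07884807  1.03443027]
wrist 304.7196759554611 282.63136515219685 207.23183515127843 [[ 9.99999090e-01 -5.45475662e-04 -1.23394951e-03]
 [-1.13751062e-04 -9.45452738e-01  3.25759277e-01]
 [-1.34433470e-03 -3.25758840e-01 -9.45451940e-01]] [-0.57506596 -0.04194307  0.38103788]
{'clock': 0.15, 'joint_pos': array([-1.39624014e-01,  3.13873635e-01,  4.52373974e-02,  1.30360177e+00,
       -3.58023915e-06,  1.43119065e+00]), 'qvel': array([-8.08818805e-04, -2.31858696e-03,  4.32650783e-03, -1.37869635e-03,
       -4.05855839e-04,  7.31312386e-05]), 'joint_efforts': array([ 1.76330479e-03, -4.81067133e+01,  2.98815805e+01,  1.39078675e-02,
       -1.10673584e-04, -5.56924022e-05]), 'tcp_pos': array([5.74718928e-01, 1.52418945e-05, 3.03186575e-01]), 'eef_rot': array([[ 1.84790953e-05,  9.99998980e-01, -1.42814419e-03],
       [ 9.99999980e-01, -1.81976352e-05,  1.97093766e-04],
       [ 1.97067576e-04, -1.42814780e-03, -9.99998961e-01]]), 'force': array([ 0.94670883,  0.24323862, -0.55730813]), 'torque': array([ 0.00761163, -0.04192011,  0.04675464]), 'finger_force': 0.0, 'gripper_width': 0.08571442449132922}
```

View pics/scene0.png

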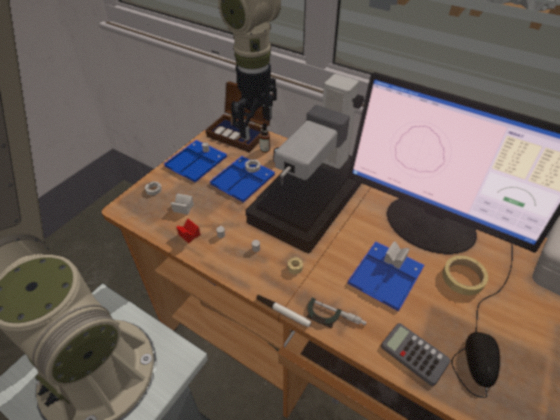

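View pics/side0.png

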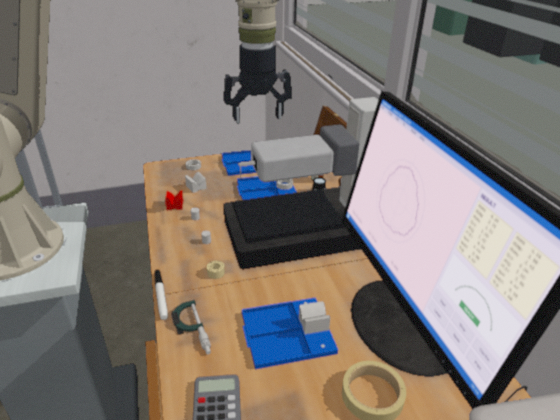

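View pics/wrist0.png

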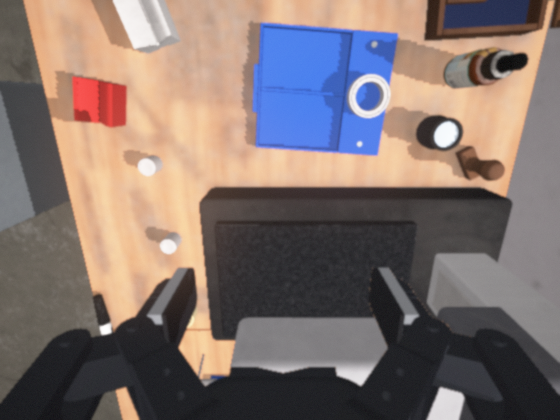

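Scene view: steel ring (153,188), V block (180,203), red decoy (188,230), rollers (221,232) and (256,247), brass ring (295,265). The ring tray is at (243,178), the roller tray at (195,160) and the block tray at (386,275). Wrist view: rollers at (149,166) and (169,244), ring tray centre around (297,93).

```bash
cat > h.py <<'E'
from station import env,cams
import cv2,numpy as np
def cast(d,u,v,z):
    R=np.array(d["R"]);t=np.array(d["t"]);c=-R.T@t
    r=R.T@np.array([(u-d["cx"])/d["fx"],(v-d["cy"])/d["fy"],1]); return c+r*(z-c[2])/r[2]
def proj(d,p):
    q=np.array(d["R"])@np.array(p)+np.array(d["t"]); return d["fx"]*q[0]/q[2]+d["cx"],d["fy"]*q[1]/q[2]+d["cy"]
def bluetrays(d,z=.012):
    h=cv2.cvtColor(d["color"],cv2.COLOR_BGR2HSV); m=cv2.inRange(h,(105,150,60),(125,255,255))
    m=cv2.morphologyEx(m,cv2.MORPH_CLOSE,np.ones((9,9)))
    for c in cv2.findContours(m,0,2)[0]:
        if cv2.contourArea(c)<600: continue
        b=cv2.boxPoints(cv2.minAreaRect(c)); print("blob",cv2.contourArea(c))
        a=cv2.approxPolyDP(cv2.convexHull(c),6,True)[:,0]
        for p in a: print("  ",p,cast(d,*p,z).round(4)[:2])
E
python3 - <<'E'
from h import *
s,e,w=[cams.get_image(n) for n in("scene","side","wrist")]
for n,z,a,b in [("big",.007,(153,188),(193,165)),("vee",.016,(180,203),(196,182)),("r1",.012,(221,232),(195,214)),("r2",.012,(256,247),(206,238)),("brass",.01,(295,265),(216,269)),("red",.016,(188,230),(175,200))]:
    print(n,cast(s,*a,z).round(3)[:2],cast(e,*b,z).round(3)[:2])
print("wrist r",cast(w,148,158,.024).round(4),cast(w,168,245,.024).round(4))
for d in (s,e,w): print("--");bluetrays(d)
E
```

```text
big [0.443 0.282] [0.445 0.274]
vee [0.434 0.169] [0.439 0.157]
r1 [0.416 0.012] [0.417 0.008]
r2 [ 0.424 -0.092] [ 0.429 -0.095]
brass [ 0.431 -0.201] [ 0.433 -0.204]
red [0.373 0.085] [0.376 0.079]
wrist r [0.4207 0.0236 0.024 ] [ 0.4301 -0.0869  0.024 ]
--
blob 2245.0
   [376 243] [ 0.5967 -0.3376]
   [422 265] [ 0.5937 -0.4573]
   [397 308] [ 0.4526 -0.4511]
   [350 282] [ 0.4577 -0.3342]
blob 2801.0
   [166 163] [0.5408 0.3228]
   [197 141] [0.6742 0.3146]
   [273 173] [0.677  0.0245]
   [242 200] [0.5379 0.0351]
--
blob 3852.0
   [314 299] [ 0.6001 -0.3405]
   [336 352] [ 0.5938 -0.4684]
   [256 367] [ 0.4563 -0.4637]
   [243 310] [ 0.4627 -0.3342]
blob 781.5
   [349 218] [ 0.7735 -0.1031]
   [480 399] [ 0.7726 -0.6067]
blob 1375.0
   [223 154] [0.5409 0.3126]
   [249 151] [0.6216 0.3125]
   [295 192] [0.6845 0.0451]
   [243 199] [0.5451 0.0461]
blob 1140.0
   [381 100] [1.2136 0.6151]
   [559 226] [ 1.2358 -0.2589]
   [559 238] [ 1.2001 -0.2978]
--
blob 14222.0
   [261  24] [0.5531 0.161 ]
   [395  35] [0.6936 0.1508]
   [375 153] [0.6847 0.0273]
   [257 144] [0.5455 0.0379]
```

```bash
python3 -m pendant '[[2,0,0,0,1],[4,-1,0,0,1],[5,-2,0,0,1],[5,-4,0,0,1],[5,-4,0,0,1],[5,-4,0,0,1]]'; python3 - <<'E'
from h import *
w=cams.get_image("wrist"); cv2.imwrite("pics/w1.png",w["color"])
bluetrays(w)
E
```

```text
clock: 0.9
tcp_pos: [0.4519, 0.151, 0.3042]
eef_rot: [[-0.003, 1.0, -0.001], [1.0, 0.003, -0.0], [-0.0, -0.001, -1.0]]
force: [0.1, 0.2, 0.7]
gripper_width: 0.0853
finger_force: 0.0
blob 9331.0
   [366 167] [0.5527 0.1616]
   [482 176] [0.6946 0.1509]
   [454 266] [0.6836 0.027 ]
   [351 257] [0.5438 0.0402]
blob 15826.5
   [368   6] [0.5395 0.3284]
   [504  12] [0.6801 0.3234]
   [474 136] [0.675  0.1984]
   [354 130] [0.5349 0.2048]
```

View pics/w1.png

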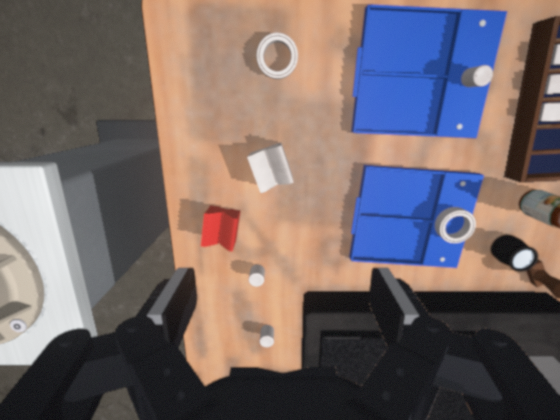

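The wrist view shows the steel ring at (277,56), the V block at (270,168) and rollers at (256,276) and (267,338). The roller tray is at upper right and the ring tray below it.

```bash
cat >> h.py <<'E'
def pieces(d,box,zt,smax=70,vmin=110,hsv=None):
    x0,y0,x1,y1=box; h=cv2.cvtColor(d["color"],cv2.COLOR_BGR2HSV)
    m=cv2.inRange(h,(0,0,vmin),(180,smax,255)) if hsv is None else cv2.inRange(h,*hsv)
    k=np.zeros_like(m); k[y0:y1,x0:x1]=m[y0:y1,x0:x1]
    for c in cv2.findContours(k,0,2)[0]:
        if cv2.contourArea(c)<60: continue
        w=np.array([cast(d,*p,zt)[:2] for p in cv2.convexHull(c)[:,0]],np.float32)*1000
        e=cv2.minEnclosingCircle(w); r=cv2.minAreaRect(w); print(cv2.contourArea(c),cv2.boundingRect(c),"circ",np.round(e[0],1),round(e[1],1),"rect",np.round(r[0],1),np.round(r[1],1),round(r[2],1))
E
python3 - <<'E'
from h import *
w=cams.get_image("wrist")
print("ring");pieces(w,(240,10,320,100),.014)
print("vee");pieces(w,(240,125,310,205),.032)
print("r");pieces(w,(235,255,285,355),.024)
c=cv2.resize(w["color"][130:300,190:310],None,fx=4,fy=3.5,interpolation=2);cv2.imwrite("pics/c1.png",c)
E
```

```text
ring
2188.0 (240, 30, 56, 70) circ [436.9 269.6] 38.1 rect [433.1 274.5] [74.2 50.6] 39.6
vee
101.5 (293, 193, 17, 12) circ [477.3 126. ] 10.5 rect [477.2 127. ] [12.2 20.2] 81.0
1759.5 (244, 142, 62, 51) circ [445.8 164.4] 36.4 rect [446.8 162.1] [59.1 60. ] 19.4
113.0 (293, 125, 14, 35) circ [472.8 192.7] 19.6 rect [471.7 192.3] [11.  39.2] 16.9
r
269.5 (257, 325, 16, 23) circ [429.9 -80.2] 19.8 rect [429.5 -80.4] [38.9 21.5] 89.4
283.0 (246, 264, 17, 23) circ [417.5  19.1] 16.9 rect [417.5  19.1] [33.3 21.2] 88.8
```

View pics/c1.png

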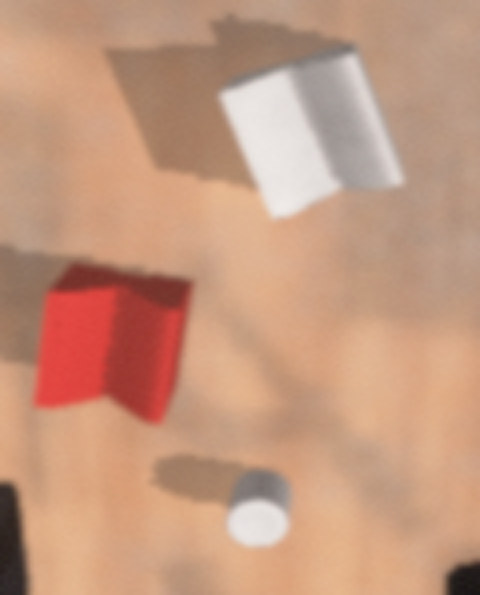

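```bash
python3 - <<'E'
from h import *
w=cams.get_image("wrist")
P=np.array([cast(w,*p,.032)[:2] for p in [(245,156.6),(278,142.9),(291,182.9),(258.75,192)]])*1000
print(P.round(1),P.mean(0)); d=np.diff(np.vstack([P,P[:1]]),axis=0); print(np.hypot(*d.T),np.degrees(np.arctan2(d[:,1],d[:,0])))
print("r1",cast(w,254.5,279.1,.024))
for v in (150,170,190):
  print("ring");pieces(w,(250,25,305,85),.014,50,v)
  print("r");pieces(w,(235,255,285,355),.024,50,v)
  print("vee");pieces(w,(240,125,310,205),.032,50,v)
E
```

```text
[[414.3 176.5]
 [451.5 191.7]
 [466.3 146. ]
 [428.7 135.1]] [440.19378632 162.33158191]
[40.15031505 47.98462285 39.14541006 43.82276736] [  22.21488766  -72.00796772 -163.78645221  109.18811742]
r1 [0.41939856 0.01288181 0.024     ]
ring
1485.0 (251, 31, 42, 47) circ [445.5 282.1] 22.6 rect [444.8 282.4] [43.9 44.2] 0.0
r
125.5 (257, 327, 14, 20) circ [431.5 -81.5] 17.8 rect [429.3 -81.5] [33.7 18.7] 89.2
160.5 (246, 267, 15, 19) circ [419.4  17.5] 15.0 rect [417.5  17.5] [27.5 18.6] 88.6
vee
1379.0 (243, 143, 47, 49) circ [438.  163.9] 30.3 rect [438.4 163.3] [42.6 47.7] 18.4
ring
1452.0 (252, 31, 41, 47) circ [446.  282.1] 22.5 rect [445.3 282.4] [42.8 44.2] 0.0
r
117.0 (257, 335, 14, 12) circ [430.5 -87.5] 12.0 rect [429.2 -88.4] [19.8 18.7] 89.2
150.0 (246, 272, 15, 14) circ [417.8  14. ] 11.2 rect [417.4  13.7] [19.9 18.6] 88.6
vee
1078.0 (243, 145, 47, 47) circ [438.1 162.9] 29.7 rect [438.5 163. ] [42.6 47. ] 18.4
ring
1401.0 (253, 32, 40, 45) circ [446.5 282.3] 22.2 rect [445.8 282.5] [41.8 42.3] 0.0
r
108.5 (257, 336, 14, 11) circ [429.3 -88.6] 10.4 rect [429.2 -89.3] [18.  18.7] 89.2
139.5 (246, 273, 15, 13) circ [417.4  13. ] 10.5 rect [417.4  13. ] [18.4 18.6] 88.6
vee
679.5 (243, 150, 31, 42) circ [427.9 160.1] 23.9 rect [428.8 159.8] [22.6 45.1] 20.1
154.5 (274, 146, 16, 37) circ [455.5 167.7] 21.9 rect [455.2 167.6] [ 6.2 43.7] 18.1
```

```bash
python3 -c "
from h import *;print(env.observe()['tcp_pos'],env.finger_overhang)"; python3 -m pendant '[[2,-0.2,0,0,0.75],[4.4,-0.3,0,0,0.75],[4.4,-0.3,2,0,0.75],[4.4,-0.3,4,0,0.75],[4.4,-0.3,5.8,0,0.75],[4.4,-0.3,5.8,0,0.75],[4.4,-0.3,5.8,0,0.75]]'; python3 - <<'E'
from h import *
o=env.observe();print(o['tcp_pos'],o['gripper_width'])
w=cams.get_image("wrist"); cv2.imwrite("pics/w2.png",w["color"])
for v in (150,190): pieces(w,(0,0,560,420),.014,50,v)
E
```

```text
[0.45588896 0.14994454 0.30425522] 0.0726
clock: 1.75
tcp_pos: [0.4442, 0.2805, 0.1249]
eef_rot: [[0.001, 1.0, -0.008], [1.0, -0.001, -0.004], [-0.004, -0.008, -1.0]]
force: [-0.9, -0.2, -0.1]
gripper_width: 0.0638
finger_force: 0.0
[0.44420263 0.28051877 0.12493749] 0.06376752501401749
164.5 (287, 337, 16, 34) circ [448.3 184.6] 15.9 rect [453.9 184.3] [31.8 11.2] 86.2
3303.0 (251, 203, 68, 63) circ [446.3 282.9] 23.4 rect [445.3 282.7] [43.7 44. ] 0.2
1375.0 (252, 204, 67, 62) circ [446.  282.2] 22.1 rect [446.5 281.8] [43.7 41.4] 66.0
```

View pics/w2.png

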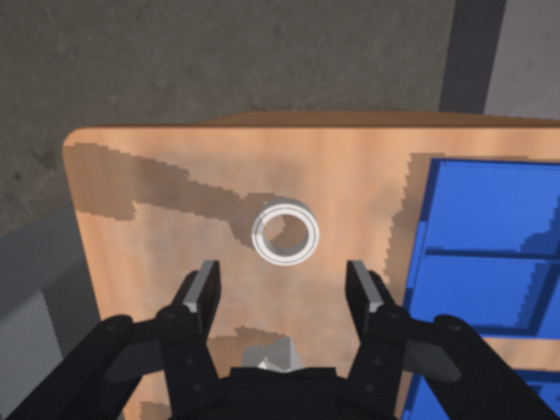

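The ring is at (285,234), centred between the fingers; the close look agrees with the first estimate to within 1 mm. Grasping it now.

```bash
python3 -m pendant '[[0,0.03,1,0,0.75],[0,0.03,1.93,0,0.75],[0,0.03,1.93,0,0.75],[0,0.03,1.93,0,0.3],[0,0.03,1.93,0,0.3],[0,0.03,1.93,0,0.3],[0,0.03,1.93,0,0.3],[0,0.03,1.93,0,0.3]]' 50;python3 -m pendant '[[0,0,0,0,0.3],[0,0,0,0,0.3],[0,0,0,0,0.3]]'
```

```text
clock: 2.6
tcp_pos: [0.4486, 0.2825, 0.0746]
eef_rot: [[0.0, 1.0, 0.004], [1.0, -0.0, 0.001], [0.001, 0.004, -1.0]]
force: [-0.9, -2.4, 7.8]
gripper_width: 0.0419
finger_force: 51.0
clock: 2.9
tcp_pos: [0.4486, 0.2825, 0.0746]
eef_rot: [[0.0, 1.0, 0.004], [1.0, -0.0, 0.001], [0.001, 0.004, -1.0]]
force: [-0.9, -1.5, 6.9]
gripper_width: 0.0418
finger_force: 51.0
```

```bash
python3 -m pendant '[[0,0,-1,0,0.3],[0,0,-2.5,0,0.3],[-1.3,1.3,-2.5,0.4,0.3],[-2.5,2.5,-2.5,0.9,0.3],[-3.7,3.7,-2.5,0.9,0.3],[-5.12,5.12,-2.5,0.9,0.3],[-5.12,5.12,-2.5,0.9,0.3],[-5.12,5.12,-2.5,0.9,0.3]]'; python3 -m pendant '[[0,0,0,0,0.3],[0,0,0,0,0.3]]'; python3 - <<'E'
from h import *
w=cams.get_image("wrist"); cv2.imwrite("pics/w3.png",w["color"]);bluetrays(w)
E
```

```text
clock: 3.7
tcp_pos: [0.6031, 0.1261, 0.1482]
eef_rot: [[0.082, 0.997, 0.003], [0.997, -0.082, -0.0], [0.0, 0.003, -1.0]]
force: [-1.0, 0.7, -0.5]
gripper_width: 0.0414
finger_force: 51.3
clock: 3.9
tcp_pos: [0.5995, 0.1295, 0.1473]
eef_rot: [[0.077, 0.997, -0.001], [0.997, -0.077, 0.0], [0.0, -0.001, -1.0]]
force: [0.1, 0.8, -0.2]
gripper_width: 0.0413
finger_force: 51.3
blob 1820.0
   [324 298] [0.6281 0.0641]
   [330 332] [0.6319 0.0305]
   [235 332] [0.5533 0.0366]
   [242 299] [0.563  0.0683]
blob 1371.5
   [306 265] [0.6154 0.0949]
   [308 276] [0.6164 0.0852]
   [290 290] [0.6017 0.0736]
   [272 289] [0.5876 0.0757]
   [256 273] [0.5766 0.0909]
   [280 255] [0.5963 0.1049]
blob 12131.0
   [415 184] [0.6943 0.1526]
   [406 253] [0.6909 0.0993]
   [345 265] [0.6451 0.0926]
   [212 269] [0.5434 0.097 ]
   [212 185] [0.5535 0.1629]
blob 28095.5
   [401   0] [0.6792 0.2637]
   [390 119] [0.6753 0.1977]
   [174 127] [0.5347 0.2036]
   [146   0] [0.5324 0.2751]
```

View pics/w3.png

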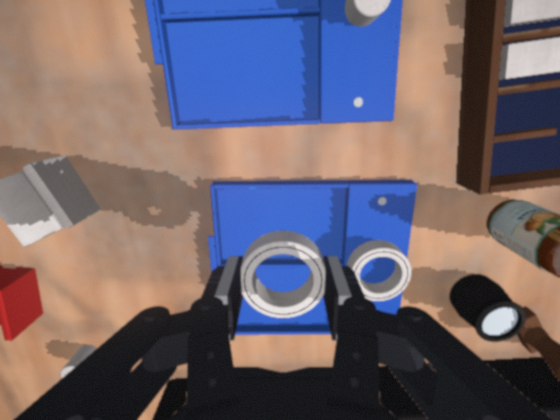

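The ring is held level at (283,275), above the rear compartment of the ring tray. Lowering and releasing it.

```bash
python3 -m pendant '[[0,0,1.2,0,0.3],[0,0,2.1,0,0.3],[0,0,2.28,0,0.3],[0,0,2.28,0,0.3],[0,0,2.28,0,0.3],[0,0,2.28,0,0.64],[0,0,2.28,0,0.64],[0,0,2.28,0,0.64]]'; python3 -m pendant '[[0,0,0,0,0.64],[0,0,-1,0,0.64],[0,0,-2.5,0,0.64],[0,0,-2.5,0,0.64],[0,0,-2.5,0,0.64]]'; python3 - <<'E'
from h import *
w=cams.get_image("wrist"); cv2.imwrite("pics/w4.png",w["color"]);pieces(w,(180,160,420,340),.017,50,150)
E
```

```text
clock: 4.75
tcp_pos: [0.6008, 0.1285, 0.079]
eef_rot: [[0.078, 0.997, 0.001], [0.997, -0.078, 0.0], [0.0, 0.001, -1.0]]
force: [-0.3, 0.1, -0.3]
gripper_width: 0.0545
finger_force: 0.0
clock: 5.25
tcp_pos: [0.6016, 0.1284, 0.1553]
eef_rot: [[0.079, 0.997, 0.004], [0.997, -0.079, 0.0], [0.001, 0.004, -1.0]]
force: [0.8, 0.2, 0.0]
gripper_width: 0.0545
finger_force: 0.0
810.0 (348, 241, 55, 51) circ [673.5  88.3] 24.7 rect [677.8  91.3] [37.8 46.4] 36.0
2561.0 (250, 193, 60, 56) circ [601.4 130.6] 22.8 rect [600.8 129.9] [43.4 43.5] 85.3
```

View pics/w4.png

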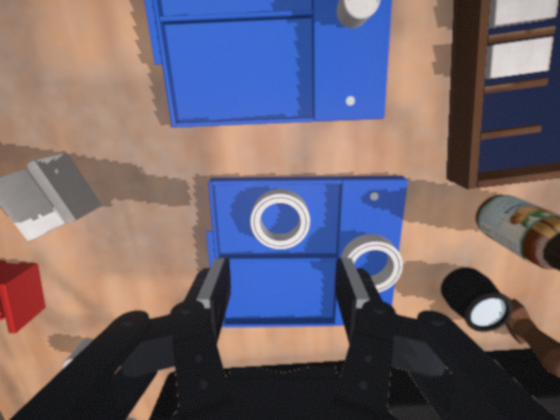

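The ring lies flat in the compartment at (280,220). Next is roller 1.

```bash
python3 -m pendant '[[-1,-1.3,0,-0.2,0.5],[-2,-2.6,0,-0.4,0.5],[-3,-4,0,-0.7,0.5],[-4.31,-5.78,0,-0.9,0.5],[-4.31,-5.78,0,-0.9,0.5],[-4.31,-5.78,0,-0.9,0.5],[-4.31,-5.78,0,-0.9,0.5]]'; python3 - <<'E'
from h import *
o=env.observe();print(o['tcp_pos'],o['eef_rot'][:,1].round(3))
w=cams.get_image("wrist"); cv2.imwrite("pics/w5.png",w["color"]);
for v in (150,170,190):pieces(w,(230,170,340,330),.024,50,v)
E
```

```text
clock: 6.0
tcp_pos: [0.4176, 0.013, 0.1532]
eef_rot: [[0.001, 1.0, -0.0], [1.0, -0.001, 0.0], [0.0, -0.0, -1.0]]
force: [-0.4, 0.7, -0.5]
gripper_width: 0.0427
finger_force: 0.0
[0.4175956  0.01299019 0.15315253] [ 1.    -0.001 -0.   ]
588.5 (267, 210, 29, 31) circ [418.2  15.6] 12.4 rect [417.5  13.9] [20.9 20.5] 15.7
565.5 (267, 214, 29, 27) circ [417.4  13.8] 10.4 rect [417.2  13.5] [19.9 19.9] 89.9
543.5 (267, 215, 29, 26) circ [417.3  13.6] 10.2 rect [417.2  13.2] [19.2 19.9] 89.9
```

View pics/w5.png

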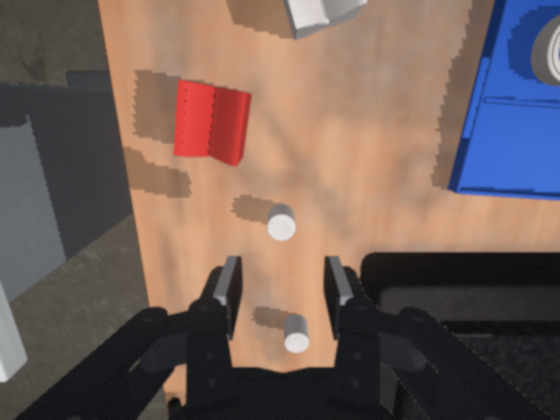

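Roller 1 is at (282,225), exactly where the earlier look put it. Grasping it and carrying it to the roller tray.

```bash
python3 -m pendant '[[0,0,1.2,0,0.5],[0,0,2.4,0,0.5],[0,0,2.4,0,0.5],[0,0,2.4,0,0.1],[0,0,2.4,0,0.1],[0,0,2.4,0,0.1],[0,0,2.4,0,0.1],[0,0,2.4,0,0.1]]' 40; python3 -m pendant '[[0,0,-1.2,0,0.1],[0,0,-2.5,0,0.1],[1.3,1,-2.5,0,0.1],[2.6,2,-2.5,0.1,0.1],[3.9,3,-2.5,0.2,0.1],[5.2,4,-2.5,0.3,0.1],[6.4,5,-2.5,0.4,0.1],[7.33,5.62,-2.5,0.45,0.1]]';python3 -m pendant '[[0,0,0,0,0.1],[0,0,0,0,0.1],[0,0,0,0,0.1]]'; python3 - <<'E'
from h import *
o=env.observe();print(o['tcp_pos'],o['eef_rot'][:,1].round(3))
w=cams.get_image("wrist"); cv2.imwrite("pics/w6.png",w["color"]);bluetrays(w)
E
```

```text
clock: 6.85
tcp_pos: [0.4183, 0.013, 0.0825]
eef_rot: [[0.0, 1.0, 0.002], [1.0, -0.0, -0.0], [-0.0, 0.002, -1.0]]
force: [-0.8, -0.2, 3.2]
gripper_width: 0.0179
finger_force: 39.4
clock: 7.65
tcp_pos: [0.588, 0.2353, 0.1569]
eef_rot: [[0.039, 0.999, 0.002], [0.999, -0.039, 0.001], [0.001, 0.002, -1.0]]
force: [0.3, -0.0, 0.1]
gripper_width: 0.018
finger_force: 39.4
clock: 7.95
tcp_pos: [0.5852, 0.2322, 0.1564]
eef_rot: [[0.04, 0.999, -0.001], [0.999, -0.04, -0.001], [-0.001, -0.001, -1.0]]
force: [0.8, -0.1, -1.1]
gripper_width: 0.0183
finger_force: 39.4
[0.58522131 0.23216466 0.15643559] [ 0.999 -0.04  -0.001]
blob 2036.0
   [300 296] [0.5975 0.164 ]
   [310 367] [0.6049 0.0877]
   [256 367] [0.5559 0.0896]
   [265 298] [0.5684 0.1632]
blob 964.5
   [337 295] [0.6281 0.1637]
   [411 297] [0.6894 0.1593]
   [413 320] [0.6933 0.136 ]
   [352 309] [0.641  0.1494]
blob 34245.5
   [423  84] [0.6813 0.3237]
   [399 255] [0.6762 0.1988]
   [219 255] [0.5346 0.2045]
   [203 149] [0.5324 0.2875]
   [206  84] [0.5397 0.3294]
```

View pics/w6.png

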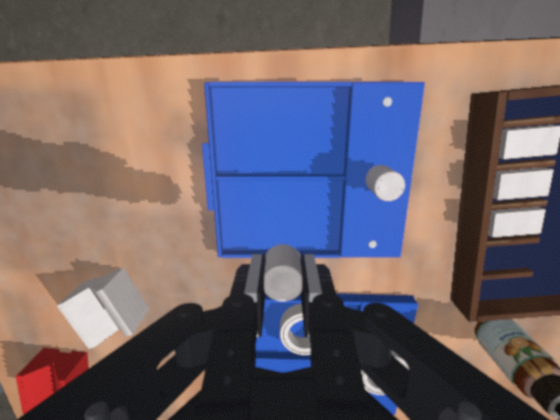

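Roller 1 is upright in the grip, over the near compartment of the roller tray. Releasing it, checking it, then moving to roller 2 while keeping clear of the trace unit.

```bash
python3 -m pendant '[[0,0,1.2,0,0.1],[0,0,2.2,0,0.1],[0,0,2.38,0,0.1],[0,0,2.38,0,0.1],[0,0,2.38,0,0.1],[0,0,2.38,0,0.5],[0,0,2.38,0,0.5],[0,0,2.38,0,0.5]]'; python3 -m pendant '[[0,0,-1,0,0.5],[0,0,-2.4,0,0.5],[0,0,-2.4,0,0.5],[0,0,-2.4,0,0.5]]'; python3 - <<'E'
from h import *
w=cams.get_image("wrist"); cv2.imwrite("pics/w7.png",w["color"]);pieces(w,(200,80,420,260),.027,50,150)
E
python3 -m pendant '[[-1.3,-1,0,0,0.5],[-2.6,-2,0,0,0.5],[-3.9,-3.2,0,-0.2,0.5],[-5.1,-4.2,0,-0.4,0.5],[-6.3,-4.98,0,-0.45,0.5],[-7.8,-4.95,0,-0.45,0.5],[-9.4,-4.85,0,-0.45,0.5],[-10.93,-4.8,0,-0.45,0.5]]'; python3 -m pendant '[[0,0,0,0,0.5],[0,0,0,0,0.5],[0,0,0,0,0.5]]'; python3 - <<'E'
from h import *
o=env.observe();print(o['tcp_pos'],o['eef_rot'][:,1].round(3))
w=cams.get_image("wrist"); cv2.imwrite("pics/w8.png",w["color"]);
for v in (150,190):pieces(w,(230,170,340,400),.024,50,v)
E
```

```text
clock: 8.8
tcp_pos: [0.5863, 0.2329, 0.0856]
eef_rot: [[0.039, 0.999, 0.001], [0.999, -0.039, 0.0], [0.0, 0.001, -1.0]]
force: [0.2, 0.1, -0.3]
gripper_width: 0.0424
finger_force: 0.0
clock: 9.2
tcp_pos: [0.5871, 0.2333, 0.1588]
eef_rot: [[0.039, 0.999, 0.003], [0.999, -0.039, 0.001], [0.001, 0.003, -1.0]]
force: [-0.0, 0.4, -0.3]
gripper_width: 0.0428
finger_force: 0.0
551.0 (267, 214, 28, 27) circ [587.9 233.8] 11.5 rect [586.8 232.5] [19.6 19.7] 1.2
640.5 (369, 172, 30, 30) circ [658.5 259.9] 10.4 rect [658.4 259.8] [20.1 19.9] 46.3
clock: 10.05
tcp_pos: [0.4281, -0.0903, 0.1562]
eef_rot: [[-0.0, 1.0, -0.001], [1.0, 0.0, 0.001], [0.001, -0.001, -1.0]]
force: [1.2, -0.6, -0.3]
gripper_width: 0.0427
finger_force: 0.0
clock: 10.35
tcp_pos: [0.4284, -0.088, 0.1563]
eef_rot: [[-0.001, 1.0, -0.002], [1.0, 0.001, 0.001], [0.001, -0.002, -1.0]]
force: [0.6, -0.2, -0.4]
gripper_width: 0.0428
finger_force: 0.0
[ 0.42844334 -0.08798913  0.15625626] [ 1.     0.001 -0.002]
610.5 (269, 206, 29, 34) circ [429.9 -85.2] 13.2 rect [430.3 -87. ] [23.  20.8] 33.2
550.0 (269, 214, 29, 26) circ [429.4 -87.9] 10.5 rect [429.2 -88.2] [20.2 19.4] 0.1
```

View pics/w8.png

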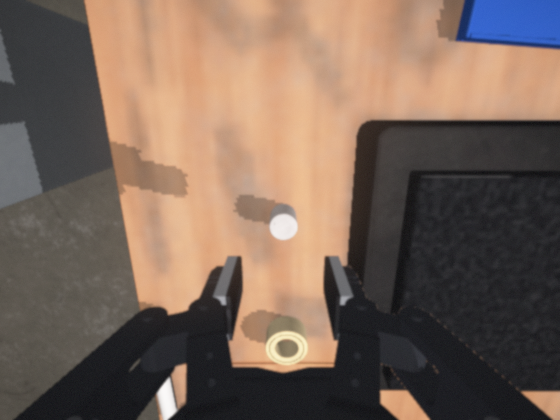

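Roller 1 measures as a 20 mm disc at its compartment centre, so it is standing. Roller 2 is centred at (284,226). Grasping it and carrying it.

```bash
python3 -m pendant '[[0,0,1.2,0,0.5],[0,0,2.5,0,0.5],[0,0,2.5,0,0.5],[0,0,2.5,0,0.1],[0,0,2.5,0,0.1],[0,0,2.5,0,0.1],[0,0,2.5,0,0.1],[0,0,2.5,0,0.1]]' 40; python3 -m pendant '[[0,0,-1.2,0,0.1],[0,0,-2.5,0,0.1],[1.4,0,-2.5,0,0.1],[2.8,0,-2.5,0,0.1],[4.2,0,-2.5,0,0.1],[5.4,0.6,-2.5,0.1,0.1],[6.6,1.2,-2.5,0.2,0.1],[6.6,1.2,-2.5,0.2,0.1]]';python3 -m pendant '[[1,0.8,0,0,0.1],[2,1.5,0,0,0.1],[3,2.2,0,0.1,0.1],[4,2.9,0,0.2,0.1],[5.2,3.5,0,0.25,0.1],[6.3,4,0,0.25,0.1],[6.3,4,0,0.25,0.1],[6.3,4,0,0.25,0.1]]'; python3 - <<'E'
from h import *
o=env.observe();print(o['tcp_pos'],o['eef_rot'][:,1].round(3))
w=cams.get_image("wrist"); cv2.imwrite("pics/w9.png",w["color"]);bluetrays(w)
E
```

```text
clock: 11.2
tcp_pos: [0.4298, -0.0891, 0.0828]
eef_rot: [[-0.0, 1.0, 0.001], [1.0, 0.0, -0.0], [-0.0, 0.001, -1.0]]
force: [-0.4, -0.3, -0.3]
gripper_width: 0.0183
finger_force: 39.1
clock: 12.0
tcp_pos: [0.4677, 0.1123, 0.1579]
eef_rot: [[0.013, 1.0, 0.004], [1.0, -0.013, 0.001], [0.001, 0.004, -1.0]]
force: [-0.8, -0.0, -1.2]
gripper_width: 0.0189
finger_force: 39.4
clock: 12.8
tcp_pos: [0.5884, 0.2956, 0.1565]
eef_rot: [[0.039, 0.999, -0.001], [0.999, -0.039, -0.001], [-0.001, -0.001, -1.0]]
force: [-0.1, -0.8, -0.7]
gripper_width: 0.0183
finger_force: 39.4
[0.58836035 0.29560381 0.15654999] [ 0.999 -0.039 -0.001]
blob 771.0
   [310 352] [0.6085 0.1682]
   [310 361] [0.6084 0.1579]
   [279 371] [0.5799 0.1472]
   [254 366] [0.5575 0.154 ]
   [255 351] [0.5595 0.1712]
blob 18578.0
   [408 179] [0.6807 0.3236]
   [390 307] [0.6761 0.2135]
   [221 302] [0.5347 0.2239]
   [209 229] [0.5325 0.2902]
   [213 178] [0.5401 0.3298]
```

View pics/w9.png

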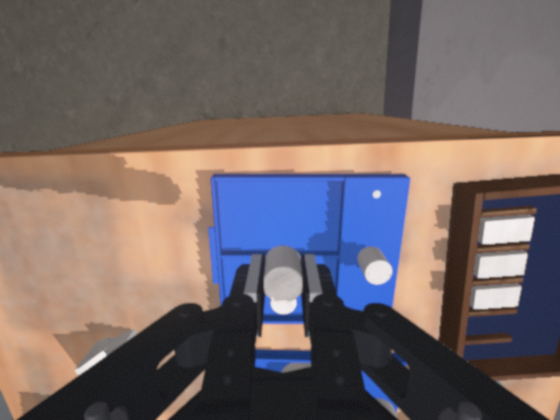

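Roller 2 is upright over the far compartment. Releasing it, then moving above the V block.

```bash
python3 -m pendant '[[0,0,1.2,0,0.1],[0,0,2.2,0,0.1],[0,0,2.38,0,0.1],[0,0,2.38,0,0.1],[0,0,2.38,0,0.1],[0,0,2.38,0,0.5],[0,0,2.38,0,0.5],[0,0,2.38,0,0.5]]'; python3 -m pendant '[[0,0,-1,0,0.5],[0,0,-2.4,0,0.5],[0,0,-2.4,0,0.5],[0,0,-2.4,0,0.5]]'; python3 - <<'E'
from h import *
w=cams.get_image("wrist");pieces(w,(200,160,420,330),.027,50,150)
E
python3 -m pendant '[[-1,-1,0,-1,0.75],[-2,-2,0,-2,0.75],[-3,-3,0,-3,0.75],[-4,-4,0,-4,0.75],[-4.63,-4.8,0,-4.2,0.75],[-4.63,-4.8,0,-4.2,0.75],[-4.63,-4.8,0,-4.2,0.75],[-4.63,-4.8,0,-4.2,0.75]]'; python3 - <<'E'
from h import *
o=env.observe();print(o['tcp_pos'],o['eef_rot'][:,1].round(3))
w=cams.get_image("wrist"); cv2.imwrite("pics/w10.png",w["color"]);
for v in (130,150,170):pieces(w,(220,140,350,300),.032,50,v)
E
```

```text
clock: 13.65
tcp_pos: [0.5888, 0.2958, 0.0862]
eef_rot: [[0.039, 0.999, 0.001], [0.999, -0.039, 0.0], [0.0, 0.001, -1.0]]
force: [0.5, -0.0, -0.6]
gripper_width: 0.0431
finger_force: 0.0
clock: 14.05
tcp_pos: [0.5896, 0.2963, 0.1596]
eef_rot: [[0.039, 0.999, 0.004], [0.999, -0.039, 0.001], [0.001, 0.004, -1.0]]
force: [-0.8, 0.6, -0.2]
gripper_width: 0.0429
finger_force: 0.0
467.5 (268, 278, 26, 35) circ [588.8 237.9] 16.1 rect [589.8 235.9] [29.  20.6] 43.2
495.5 (360, 257, 28, 26) circ [659.1 257.9] 11.1 rect [658.3 257.4] [20.  20.9] 19.8
578.0 (267, 208, 28, 34) circ [590.9 297.5] 13.0 rect [590.6 295.7] [22.8 20.5] 30.8
clock: 14.9
tcp_pos: [0.4402, 0.1631, 0.1576]
eef_rot: [[-0.321, 0.947, 0.001], [0.947, 0.321, 0.0], [-0.0, 0.001, -1.0]]
force: [0.7, 0.9, 0.7]
gripper_width: 0.0644
finger_force: 0.0
[0.44016011 0.16308268 0.157552  ] [0.947 0.321 0.001]
3327.5 (248, 192, 60, 67) circ [437.7 163. ] 30.0 rect [437.2 164.6] [40.7 49.5] 18.8
653.0 (288, 198, 20, 61) circ [454.6 168.3] 22.7 rect [451.  167.2] [13.  45.3] 17.7
1718.0 (248, 193, 33, 65) circ [428.  161.6] 25.9 rect [428.1 161.6] [21.7 47.8] 19.2
287.0 (300, 199, 8, 59) circ [455.5 168.7] 21.9 rect [454.8 168.4] [ 4.5 43.8] 18.7
1572.0 (248, 194, 32, 64) circ [427.4 161. ] 25.3 rect [427.9 161.2] [20.9 47.2] 19.2
```

View pics/w10.png

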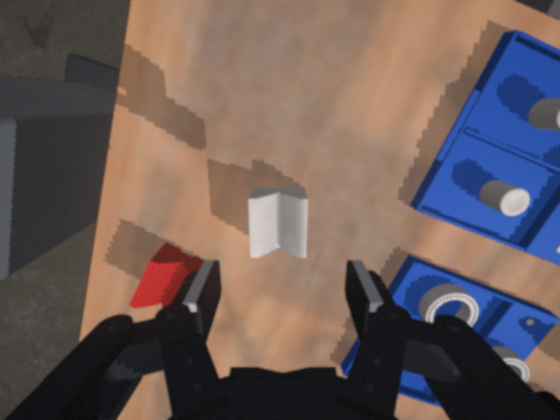

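The V block lies square between the fingers at (278,222), 41 mm across the sides, and both rollers stand in their compartments. Grasping the block.

```bash
python3 -m pendant '[[0,-0.05,1.3,0,0.75],[0,-0.05,2.6,0,0.75],[0,-0.05,2.6,0,0.75],[0,-0.05,2.6,0,0.3],[0,-0.05,2.6,0,0.3],[0,-0.05,2.6,0,0.3],[0,-0.05,2.6,0,0.3],[0,-0.05,2.6,0,0.3]]' 80; python3 -m pendant '[[0,0,-0.8,0,0.3],[0,0,-1.8,0,0.3],[0,0,-3,0,0.3],[0,0,-3,1.5,0.3],[0,0,-3,3,0.3],[0,0,-3,3.74,0.3],[0,0,-3,3.74,0.3],[0,0,-3,3.74,0.3]]'; python3 -c "
from h import *
o=env.observe();print(o['tcp_pos'],o['eef_rot'].round(3),o['joint_pos'].round(2))"
```

```text
clock: 15.75
tcp_pos: [0.4392, 0.1626, 0.0813]
eef_rot: [[-0.322, 0.947, 0.003], [0.947, 0.322, 0.001], [-0.0, 0.003, -1.0]]
force: [-0.3, -0.4, 6.2]
gripper_width: 0.0387
finger_force: 81.7
clock: 16.55
tcp_pos: [0.4377, 0.1622, 0.1697]
eef_rot: [[-0.003, 1.0, -0.0], [1.0, 0.003, -0.0], [-0.0, -0.0, -1.0]]
force: [-0.1, -0.0, -2.5]
gripper_width: 0.0386
finger_force: 81.7
[0.4376919  0.16218344 0.16974774] [[-0.003  1.    -0.   ]
 [ 1.     0.003 -0.   ]
 [-0.    -0.    -1.   ]] [ 0.18  0.2  -0.46  0.92 -0.    1.75]
```

```bash
python3 -m pendant '[[-1,-0.1,0,0,0.3],[-2.3,-0.2,0,0,0.3],[-3.6,-0.25,0,0,0.3],[-5,-0.25,0,0,0.3],[-6.4,-0.25,0,0,0.3],[-7.8,-0.25,0,0,0.3],[-9,-0.25,0,0,0.3],[-9.6,-0.25,0,0,0.3]]'; python3 -m pendant '[[-1,0,0,0,0.3],[-2.3,0,0,0,0.3],[-3.6,0,0,0,0.3],[-5,0,0,0,0.3],[-6,0,0,0,0.3],[-6.5,0,0,0,0.3],[-6.5,0,0,0,0.3],[-6.5,0,0,0,0.3]]';python3 - <<'E'
from h import *
o=env.observe();print(o['tcp_pos'],o['eef_rot'][:,1].round(3))
w=cams.get_image("wrist"); cv2.imwrite("pics/w11.png",w["color"]);bluetrays(w)
E
```

```text
clock: 17.35
tcp_pos: [0.4308, -0.1287, 0.17]
eef_rot: [[0.001, 1.0, 0.001], [1.0, -0.001, -0.001], [-0.001, 0.001, -1.0]]
force: [-0.1, -0.1, -2.7]
gripper_width: 0.039
finger_force: 81.5
clock: 18.15
tcp_pos: [0.4304, -0.3198, 0.1693]
eef_rot: [[-0.001, 1.0, -0.001], [1.0, 0.001, 0.002], [0.002, -0.001, -1.0]]
force: [0.4, 0.1, -3.5]
gripper_width: 0.0387
finger_force: 81.5
[ 0.43038603 -0.31982997  0.16932545] [ 1.     0.001 -0.001]
blob 10122.5
   [494 230] [ 0.6023 -0.3332]
   [481 276] [ 0.6008 -0.3759]
   [421 310] [ 0.5546 -0.4107]
   [389 314] [ 0.5266 -0.415 ]
   [360 296] [ 0.499  -0.3961]
   [330 253] [ 0.4705 -0.3541]
   [322 224] [ 0.4628 -0.3281]
```

View pics/w11.png

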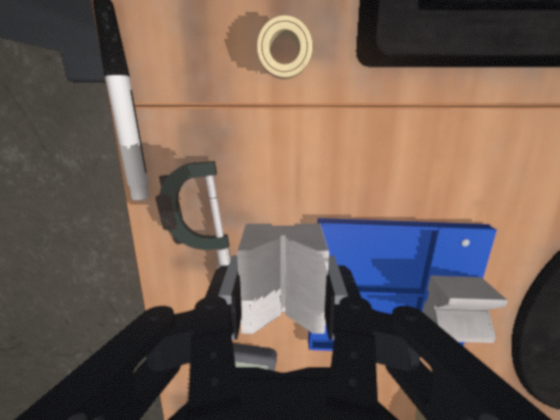

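The block is held level with its V open upward. Block tray: near front corner (322,224), rear corner (494,230). The rear compartment centre works out at about (0.511, -0.363).

```bash
python3 -m pendant '[[-0.7,1.2,0,0.2,0.3],[-1.44,2.68,0,0.42,0.3],[-1.44,2.68,0,0.42,0.3],[-1.44,2.68,0,0.42,0.3],[-1.44,2.68,1.3,0.42,0.3],[-1.44,2.68,2.3,0.42,0.3],[-1.44,2.68,2.3,0.42,0.3]]'; python3 -m pendant '[[0,0,0.3,0,0.3],[0,0,0.57,0,0.3],[0,0,0.57,0,0.3],[0,0,0.57,0,0.3],[0,0,0.57,0,0.3]]'; python3 - <<'E'
from h import *
w=cams.get_image("wrist"); cv2.imwrite("pics/w12.png",w["color"]);bluetrays(w)
E
```

```text
clock: 18.9
tcp_pos: [0.5078, -0.3598, 0.0967]
eef_rot: [[0.035, 0.999, -0.007], [0.999, -0.034, 0.007], [0.007, -0.008, -1.0]]
force: [-0.4, 0.9, -2.9]
gripper_width: 0.0383
finger_force: 81.8
clock: 19.4
tcp_pos: [0.5115, -0.3641, 0.0845]
eef_rot: [[0.036, 0.999, 0.001], [0.999, -0.036, -0.001], [-0.001, 0.001, -1.0]]
force: [0.3, -0.7, -3.5]
gripper_width: 0.0383
finger_force: 81.9
blob 3913.0
   [334 342] [ 0.5405 -0.4135]
   [329 367] [ 0.5379 -0.4323]
   [277 372] [ 0.5063 -0.4351]
   [234 364] [ 0.4807 -0.4278]
   [238 329] [ 0.4853 -0.4021]
   [283 313] [ 0.5115 -0.3921]
   [327 329] [ 0.5363 -0.4041]
blob 15381.0
   [464 209] [ 0.6035 -0.3334]
   [448 284] [ 0.6016 -0.3765]
   [180 311] [ 0.4538 -0.3886]
   [176 276] [ 0.455  -0.3661]
   [188 209] [ 0.4667 -0.3284]
   [413 202] [ 0.5778 -0.3288]
```

View pics/w12.png

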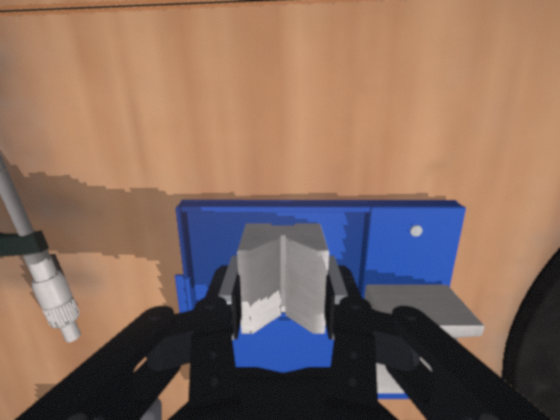

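The block hangs just above the compartment floor, clear of the walls (force still equals its weight). Lowering the last millimetre, releasing it, then moving to the brass ring.

```bash
python3 -m pendant '[[0,0,0.03,0,0.3],[0,0,0.03,0,0.3],[0,0,0.03,0,0.62],[0,0,0.03,0,0.62],[0,0,0.03,0,0.62],[0,0,0.03,0,0.62]]'; python3 -m pendant '[[0,0,-0.5,0,0.62],[0,0,-1.5,0,0.62],[0,0,-2.8,0,0.62],[0,0,-2.8,0,0.62],[0,0,-2.8,0,0.62]]'; python3 - <<'E'
from h import *
w=cams.get_image("wrist"); cv2.imwrite("pics/w13.png",w["color"]);pieces(w,(180,150,420,300),.035,60,110)
E
python3 -m pendant '[[0,-1.4,0,-0.2,0.62],[0,-2.82,0,-0.42,0.62],[1.4,-2.82,0,-0.42,0.62],[2.8,-2.82,0,-0.42,0.62],[4.2,-2.82,0,-0.42,0.62],[5.23,-2.82,0,-0.42,0.62],[5.23,-2.82,0,-0.42,0.62],[5.23,-2.82,0,-0.42,0.62]]';python3 - <<'E'
from h import *
o=env.observe();print(o['tcp_pos'],o['eef_rot'][:,1].round(3))
w=cams.get_image("wrist");v=cv2.imread("pics/w13.png")
cv2.imwrite("pics/w14.png",cv2.hconcat([cv2.resize(v,(400,300)),cv2.resize(w["color"],(400,300))]))
pieces(w,(200,130,360,300),.020,hsv=((15,40,190),(40,140,255)))
pieces(w,(200,130,360,300),.020,hsv=((18,40,120),(40,140,255)))
E
```

```text
clock: 20.05
tcp_pos: [0.5113, -0.364, 0.0828]
eef_rot: [[0.036, 0.999, 0.0], [0.999, -0.036, -0.0], [-0.0, 0.0, -1.0]]
force: [0.3, 1.0, 0.7]
gripper_width: 0.0529
finger_force: 0.0
clock: 20.55
tcp_pos: [0.5119, -0.3644, 0.1681]
eef_rot: [[0.036, 0.999, 0.002], [0.999, -0.036, -0.002], [-0.002, 0.002, -1.0]]
force: [-0.2, -0.6, -0.4]
gripper_width: 0.053
finger_force: 0.0
2251.5 (339, 213, 70, 87) circ [ 590.3 -394. ] 36.2 rect [ 587.2 -397.2] [50.7 61.2] 30.1
3164.0 (253, 187, 58, 65) circ [ 512.6 -362.2] 29.9 rect [ 512.2 -360.5] [49.2 40.7] 88.1
clock: 21.4
tcp_pos: [0.4318, -0.2032, 0.1658]
eef_rot: [[-0.002, 1.0, -0.002], [1.0, 0.002, 0.001], [0.001, -0.002, -1.0]]
force: [0.1, -0.3, 0.3]
gripper_width: 0.0528
finger_force: 0.0
[ 0.43184953 -0.20318613  0.16579251] [ 1.     0.002 -0.002]
163.0 (260, 253, 11, 47) circ [ 418.3 -253.1] 21.5 rect [ 417.8 -253.1] [ 7.5 43. ] 1.8
561.0 (298, 252, 17, 48) circ [ 451.2 -252.7] 22.1 rect [ 451.4 -252.6] [12.8 43.8] 1.1
1888.5 (258, 195, 55, 51) circ [ 435.  -208.8] 25.8 rect [ 434.6 -204.2] [41.7 40.8] 0.1
1766.5 (259, 190, 48, 50) circ [ 432.6 -199.8] 19.9 rect [ 431.6 -200.1] [35.9 39.2] 20.3
```

View pics/w14.png

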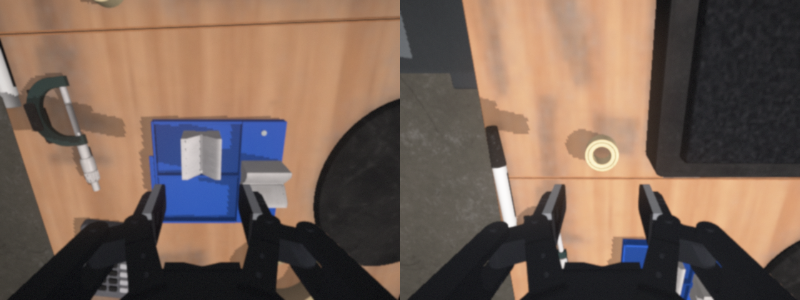

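The V block stands upright in its compartment with the V open upward at (201,155) in the left panel. In the right panel the brass ring is centred between the fingers at (602,155). I have now viewed 16 pictures against the limit of 14, so from here I check by measurements only.

```bash
python3 -m pendant '[[0,0,1.4,0,0.62],[0,0,2.8,0,0.62],[0,0,2.93,0,0.62],[0,0,2.93,0,0.62],[0,0,2.93,0,0.2],[0,0,2.93,0,0.2],[0,0,2.93,0,0.2],[0,0,2.93,0,0.2]]' 50; python3 -m pendant '[[0,0,-1.2,0,0.2],[0,0,-2.7,0,0.2],[1.4,0,-2.7,0,0.2],[2.8,0,-2.7,0,0.2],[4.2,0,-2.7,0,0.2],[5.6,0,-2.7,0,0.2],[7,0,-2.7,0,0.2],[7.5,0,-2.7,0,0.2]]'; python3 -m pendant '[[1,0,0,0,0.2],[1.47,0.2,0,0,0.2],[1.47,1.5,0,0.3,0.2],[1.47,3,0,0.6,0.2],[1.47,4.4,0,0.9,0.2],[1.47,5.46,0,0.9,0.2],[1.47,5.46,0,0.9,0.2],[1.47,5.46,0,0.9,0.2]]'; python3 - <<'E'
from h import *
o=env.observe();print(o['tcp_pos'],o['eef_rot'][:,1].round(3))
w=cams.get_image("wrist");bluetrays(w)
print("held brass");pieces(w,(225,200,345,330),.10,hsv=((15,40,120),(40,140,255)))
print("big ring");pieces(w,(200,100,360,235),.017,50,150)
E
```

```text
clock: 22.25
tcp_pos: [0.434, -0.2065, 0.0806]
eef_rot: [[0.001, 1.0, 0.004], [1.0, -0.001, -0.003], [-0.003, 0.004, -1.0]]
force: [-0.8, 0.9, 16.0]
gripper_width: 0.0332
finger_force: 48.4
clock: 23.05
tcp_pos: [0.4317, 0.0228, 0.1593]
eef_rot: [[-0.002, 1.0, -0.001], [1.0, 0.002, 0.001], [0.001, -0.001, -1.0]]
force: [-0.1, -0.1, -1.8]
gripper_width: 0.0336
finger_force: 51.3
clock: 23.85
tcp_pos: [0.5961, 0.064, 0.1583]
eef_rot: [[0.079, 0.997, -0.003], [0.997, -0.079, -0.0], [-0.0, -0.003, -1.0]]
force: [-0.6, -0.5, -0.9]
gripper_width: 0.0333
finger_force: 51.3
[0.5960572  0.06404816 0.15831362] [ 0.997 -0.079 -0.003]
blob 868.5
   [392 164] [0.6779 0.1   ]
   [393 187] [0.6793 0.0828]
   [368 195] [0.6611 0.0781]
   [368 170] [0.6608 0.0969]
blob 28497.5
   [420  84] [0.6943 0.152 ]
   [398 254] [0.6853 0.0272]
   [220 255] [0.5445 0.0374]
   [203 154] [0.5442 0.1178]
   [205  86] [0.5529 0.1621]
blob 3796.5
   [395   6] [0.6761 0.1978]
   [169  22] [0.5366 0.2005]
   [161   0] [0.5341 0.2124]
held brass
4313.0 (248, 226, 70, 78) circ [597.1  73.9] 21.0 rect [597.5  74. ] [41.6 33.1] 85.5
big ring
233.0 (351, 163, 9, 42) circ [653.2  88.5] 15.1 rect [650.4  88.5] [ 5.7 30.3] 0.1
3255.5 (249, 100, 65, 64) circ [600.9 129.5] 21.9 rect [600.6 128.6] [41.5 43.4] 85.4
```

```bash
python3 -m pendant '[[0,0,1.2,0,0.2],[0,0,2.3,0,0.2],[0,0,2.5,0,0.2],[0,0,2.55,0,0.2],[0,0,2.55,0,0.2],[0,0,2.55,0,0.2]]'; python3 -m pendant '[[0,0,0.03,0,0.2],[0,0,0.03,0,0.2],[0,0,0.03,0,0.2]]'; python3 -m pendant '[[0,0,0,0,0.55],[0,0,0,0,0.55],[0,0,0,0,0.55],[0,0,0,0,0.55]]'; python3 -m pendant '[[0,0,-1,0,0.55],[0,0,-2.5,0,0.55],[0,0,-4,0,0.55],[0,0,-5,0,0.55],[0,0,-5,0,0.55],[0,0,-5,0,0.55]]'; python3 - <<'E'
from h import *
w=cams.get_image("wrist");
print("brass");pieces(w,(200,60,400,330),.023,hsv=((15,40,190),(40,140,255)));pieces(w,(200,60,400,330),.023,hsv=((15,40,120),(40,140,255)))
print("steel");pieces(w,(200,60,400,330),.017,50,160)
E
```

```text
clock: 24.5
tcp_pos: [0.5952, 0.065, 0.084]
eef_rot: [[0.078, 0.997, -0.0], [0.997, -0.078, -0.0], [-0.0, -0.0, -1.0]]
force: [-0.7, -0.2, -1.5]
gripper_width: 0.0333
finger_force: 52.4
clock: 24.8
tcp_pos: [0.5956, 0.0651, 0.0836]
eef_rot: [[0.078, 0.997, 0.0], [0.997, -0.078, -0.0], [-0.0, 0.0, -1.0]]
force: [-1.7, -0.4, 5.0]
gripper_width: 0.0332
finger_force: 53.0
clock: 25.2
tcp_pos: [0.5959, 0.0652, 0.0824]
eef_rot: [[0.078, 0.997, 0.0], [0.997, -0.078, -0.0], [0.0, 0.0, -1.0]]
force: [0.2, -0.2, 0.2]
gripper_width: 0.0468
finger_force: 0.0
clock: 25.8
tcp_pos: [0.5962, 0.0652, 0.2331]
eef_rot: [[0.078, 0.997, 0.002], [0.997, -0.078, -0.0], [0.0, 0.002, -1.0]]
force: [0.3, -0.6, -0.9]
gripper_width: 0.047
finger_force: 0.0
brass
948.0 (264, 171, 35, 36) circ [596.9  71.7] 17.7 rect [596.4  71.3] [34.5 32.6] 85.5
981.5 (264, 170, 35, 37) circ [596.6  72.1] 18.1 rect [596.5  71.8] [35.5 32.6] 85.5
steel
571.0 (268, 176, 28, 28) circ [596.8  68.9] 14.0 rect [596.7  68.8] [27.3 26.4] 85.5
153.0 (263, 172, 38, 36) circ [596.8  70. ] 19.6 rect [596.6  68.5] [35.2 36.2] 86.6
1752.0 (333, 139, 48, 48) circ [670.1  89.8] 24.1 rect [669.7  89.2] [45.2 44.7] 88.6
1825.5 (257, 100, 48, 50) circ [600.8 129.4] 22.0 rect [600.6 129.5] [43.1 42.9] 85.5
```

```bash
python3 -c "
from station import env
print(env.finish_job())"
```

```text
the job is handed in; nothing more can be done
None
```

All five pieces are in their matching trays, one per compartment, released on the tray floor, and the job was handed in at about 26 s; I viewed 16 pictures, over the limit of 14, and checked the brass ring by measurement only.

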